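# Open the battery stand's prop leg and rest the magazine on it

### The arm

A 6-joint arm with a two-finger parallel gripper is mounted at the origin on the work surface. World frame = base frame: x ahead of the robot, y to its left, z up, the work surface at z = 0. Lengths are in m, angles in rad, forces in N, time in s.
With the tool pointing down it reaches from about 0.375 to 0.975 m from the base axis. Payload 3.8 kg.
Tool frame: the origin (TCP) lies at the very end of the fingers, on their centre line; the grasp point (between the pads) lies pinch_z behind it (pinch_z is the distance from the TCP to the grasp point, in m); z points along the fingers, y is the line along which they close (so a half turn about z gives the same grasp; the last joint's range is limited). The gripper opens to 88 mm and grips with 3 to 60 N. Pads are 18 mm wide; open, the fingers measure 123 mm over their backs; the gripper's body (75 mm by 187 mm) begins 45 mm behind the grasp point.
Start: joints at [1.292, 0.264, 1.604, -0, 1.274, -0.037], TCP at [0.162, 0.655, 0.239] pointing down, gripper open.
Joint ranges: [-2.63, 2.63], [-0.94, 2.18], [0.31, 2.57], [-1.31, 4.45], [0, 2.66], [-2.55, 2.55]. Speed limits (rad/s): [2.57, 2.57, 3.14, 3.14, 3.14, 3.14].

### API

Orientations are given as a unit quaternion [x, y, z, w].
In Python, from station import sense, snapshot, finish_job, search_frame, spot_point, pinch_z gives the robot as it stands.
- The arm moves only by the tool arm_command, never from a script. Its argument "deltas" is a list of rows, each a list of 7 numbers: the shift along the tool's x, y, z in parts of the range, where 1.0 means 0.5 m, then the turn, a rotation vector about the tool's x, y, z in a scale on which 1.0 is pi/2 rad, then the finger opening in mm, from 0 to 88.1. A call has exactly 10 rows; each row is the pose to reach, as a shift and turn from the pose commanded when the call began, along the tool's axes at that moment; what a row does not reach only later rows make up. A row lasts 1/8 s, in which the tool goes at most 62.5 mm and 10.7 degrees, less where a joint would pass 70% of its speed; a pose out of reach is approached as far as the arm can. No shift or turn number may pass 1 either way. A call with a gripper value outside its range is refused whole. The fingers move at their own pace and stop on an object; the grip force is fixed at half the most. Time passes only in rows, so rows that repeat a pose let the fingers close, or fill a call up. It gives the time, the measured TCP pose, the force, the opening and the grip force at its end, in the units of the state.
- sense(): the state, without advancing time (a new reading comes with each control period).
- snapshot(name): name is "side" or "top"; returns a dict with "img" (400x640x3 uint8, red, green, blue), "depth" (400x640 float32, m along the optical axis (not along the pixel's ray), 0 where there is no reading), "fx", "fy", "cx", "cy" (pixels), "k1" (the pictures are not rectified: a ray, as slopes to the right and down, at radius r is drawn at 1 + k1 r^2 times it, then the intrinsics apply), "R" (3x3) and "t" (3): a world point X has camera coordinates R X + t. Camera axes: x right, y down, z forward; pixel columns grow to the right and rows downward; lengths in m; the calibration is good to about 2 mm. A picture is of the moment at which its call begins.
- finish_job(): hands the job in; it is judged then, once.
Trained networks look in a picture, given as the dict that the camera call returned (one of the last four; its "shot" number tells which), for a name from the list of things; names that differ only in an ending like _2 or _b are one class to them, and where a whole thing is asked for, a point or a joint stands for the part that bears it (a point fixed in the world has none). Each returns a list of dicts, best first, with "p" (0 to 1); they miss things now and then, are a little off and sometimes report something else, mostly with a low value. They report only what shows in the picture. A call takes as long as a camera call. They do not tell look-alikes from the thing itself.
- search_frame(label, picture): "box" ([left, top, right, bottom] in pixels, round what is visible of it).
- spot_point(label, picture): "location" ([column, row] in pixels: a listed point, or the origin of a listed thing).
The state is a dict: "t": time; "joint_positions": joint angles; "joint_vel": joint speeds; "tau": joint torques, N m; "position": TCP position; "orientation": TCP orientation; "ft_force": force on the tool from outside, world axes, zero at the start; "torque": the same for the moment, N m; "gripper_width": finger opening in m; "grip_force": force on a finger pad.
Only numpy, scipy, OpenCV 4.12 (cv2) and the standard library are available. Lean on these libraries where they do the work, as an engineer would, in place of code of your own. Each camera call takes 0.05 s, during which the arm holds its last target. There are 200 camera calls.

### The job

Swing the prop leg of the little grey battery stand up and back by pushing it until it sits firmly against its stop (press it home with at least 6 N, but never more than 20 N on the leg). Then pick up the taller battery magazine and set it, without dropping it, on its narrow end in the middle of the stand's trough, broad side to the leg, so that it leans back against the leg and stays there. Leave the other things on the desk where they are.

Things in the scene. Friction and masses are not known exactly. Their poses are not given: they have to be found in the camera images.
- stand: Low grey printed stand fixed to the desk: base plate 120 (x) by 90 (y) by 12 mm thick. Origin: centre of the plate's underside, on the desk; x points to its back, y to its left, z up; its front (-x) faces roughly towards the robot. Across its front runs a lip 6 mm thick (stand x -42 to -36 mm, full width), its top 26 mm above the desk.
- trough (a point): Middle of the trough's floor (stand x -19 mm, 12 mm above the desk). The trough takes the magazine: it is the plate's top between the lip's inner face and two small hinge lugs behind it (front faces at stand x -2 mm, y +-27 mm, tops 22 mm above the desk), 34 mm front to back and 90 mm wide, open at its ends.
- leg: The stand's prop leg: grey flat frame with a window, 90 mm long, 40 wide (y), 6 thick. Origin on the hinge axis (its y), at stand x +4 mm, z 18 mm; the leg runs along its own -x. Flat to the front is 0 rad, upright 1.57. It starts leaning forward over the trough at 0.68 to 1.27 rad; pushed up and over to the back it meets a stop past upright. Stops differ: 1.88 to 2.12 rad.
- leg_tip (a point): Middle of the leg's free end, 90 mm from the hinge axis. Stiff hinge: the leg stays where it is left; moving it takes about 2 N at 70 mm out. Lift as you push while it leans low: a level push jams it. The stop is slightly springy: there the force at 70 mm rises about 4 to 6 N per mm of push. Home: held still there with 6 N or more by the fingers; 20 N strains it.
- magazine: The battery magazine to be put on the stand: upright grey printed block with seven black cells lying one above another, open on both broad faces (it has no front or back), 20 mm thick (x), 56 mm wide (y), 110 mm tall (z), 0.16 to 0.26 kg, the taller of two such magazines. Origin: centre of its underside. It starts standing upright on the desk.
- magazine_top (a point): Centre of the magazine's top face, 110 mm above its origin.
- small_magazine: Bystander: a shorter magazine of thinner cells, 22 by 50 by 70 mm tall, standing behind the tall one. Origin: centre of underside.
- caddy: Bystander: grey open battery caddy 52 by 94 by 42 mm with six upright cells. Origin: centre of underside.
- cell_a: Bystander: single battery cell standing upright, 14.5 mm across, 50 mm tall. Origin: centre of underside.
- cell_b: Bystander: single cell like cell_a, standing beside the stand.
- cell_c: Bystander: single cell like cell_a.
- screw_jar: Bystander: small jar with a metal lid, 52 mm across, 60 mm tall. Origin: centre of underside.
- mug: Bystander: white mug, 80 mm across, 92 mm tall. Origin: centre of underside.
- screwdriver: Bystander: screwdriver lying on the desk, 190 mm long.
Things that resemble listed ones, but are neither listed nor needed, are in the scene too. Leave any purple look-alike of the magazine alone. Leave any blue or yellow look-alike of the stand alone.

How it is judged:
By the outcome, as a careful person would: the job done as asked, in the order asked, and still so for the second after the job is handed in, with the robot touching nothing.
It also fails if it takes over 72 s, if anything falls off the work surface, if the arm or the gripper's body presses on something with over 40 N, if the wrist force passes 120 N, or if a joint passes its speed limit or range.

## Working session

There is one attempt and no reset: what is moved stays moved. The work goes in short steps, Python scripts to look and compute and a tool call to move; the robot and the scene stay as the last step left them, time stands still between calls to the robot, and variables do not carry over. Pictures are saved under pics/ and viewed, at most 10 in all, crops included, and the job is handed in when it is done.

Besides the shell and the picture viewer there is one more tool, called after "Request:" by a JSON object that holds its "fn" and its "kwargs". arm_command: Moves the arm, as the interface text tells. Its arguments: {"type":"object","properties":{"deltas":{"type":"array","items":{"type":"array","items":{"type":"number"}}}},"required":["deltas"]}

```bash
ls; mkdir -p pics
cat > h.py <<'E'
import numpy as np, cv2
from station import *
def px2ray(s,u,v):
    x=(u-s["cx"])/s["fx"]; y=(v-s["cy"])/s["fy"]
    a,b=x,y
    for _ in range(20):
        r2=a*a+b*b; a=x/(1+s["k1"]*r2); b=y/(1+s["k1"]*r2)
    return np.array([a,b,1.0])
def deproj(s,u,v,d=None):
    if d is None: d=s["depth"][int(round(v)),int(round(u))]
    return s["R"].T@(px2ray(s,u,v)*d-s["t"])
def cloud(s):
    v,u=np.mgrid[0:400,0:640].astype(float)
    x=(u-s["cx"])/s["fx"]; y=(v-s["cy"])/s["fy"]; a,b=x.copy(),y.copy()
    for _ in range(20):
        k=1+s["k1"]*(a*a+b*b); a=x/k;b=y/k
    d=s["depth"]; P=np.stack([a*d,b*d,d],-1)-s["t"]
    return P@s["R"]
def onplane(s,u,v,z):
    r=s["R"].T@px2ray(s,u,v); c=-s["R"].T@s["t"]; return c+r*(z-c[2])/r[2]
def proj(s,X):
    p=s["R"]@np.asarray(X)+s["t"]; a,b=p[0]/p[2],p[1]/p[2]; k=1+s["k1"]*(a*a+b*b)
    return np.array([a*k*s["fx"]+s["cx"],b*k*s["fy"]+s["cy"]])
E
python3 - <<'E'
from h import *
st=sense(); print({k:np.round(v,3) for k,v in st.items()}, pinch_z)
for n in ("top","side"):
    s=snapshot(n); cv2.imwrite(f"pics/{n}0.png",s["img"][:,:,::-1]); np.save(f"{n}0.npy",s,allow_pickle=True)
    print(n,"cam",np.round(-s["R"].T@s["t"],3),s["fx"],s["k1"])
    for l in ("stand","leg","magazine","small_magazine","caddy","cell_a","screw_jar","mug","screwdriver"):
        print(l,[(round(q["p"],2),np.round(q["box"]).astype(int).tolist()) for q in search_frame(l,s)][:4])
    for l in ("stand","trough","leg","leg_tip","magazine","magazine_top"):
        print(l,[(round(q["p"],2),np.round(q["location"],1).tolist(),np.round(deproj(s,*q["location"]),3).tolist()) for q in spot_point(l,s)][:3])
E
```

```text
pics
{'t': np.float64(0.0), 'joint_positions': array([ 1.292,  0.265,  1.605,  0.   ,  1.274, -0.037]), 'joint_vel': array([ 0.001, -0.   ,  0.   ,  0.001, -0.   , -0.001]), 'tau': array([ 0.0000e+00, -5.0208e+01, -3.5689e+01,  7.3000e-02,  2.9000e-02,
       -0.0000e+00]), 'position': array([0.161, 0.655, 0.237]), 'orientation': array([ 0.121,  0.993, -0.001, -0.   ]), 'ft_force': array([ 0.185,  0.038, -0.095]), 'torque': array([-0.081,  0.025, -0.021]), 'grip_force': np.float64(0.0), 'gripper_width': np.float64(0.088)} 0.0187
top cam [0.399 0.03  1.167] 369.65595112905083 -0.061679034333249116
stand [(0.84, [332, 251, 369, 300]), (0.73, [391, 241, 433, 286]), (0.55, [349, 194, 384, 232])]
leg [(0.74, [345, 272, 366, 302]), (0.52, [410, 254, 430, 283])]
magazine [(0.7, [258, 231, 278, 252]), (0.67, [294, 219, 313, 236]), (0.62, [257, 210, 276, 225])]
small_magazine [(0.65, [270, 187, 286, 201])]
caddy [(0.9, [304, 144, 339, 171])]
cell_a []
screw_jar [(0.75, [195, 183, 212, 200])]
mug [(0.83, [440, 175, 472, 209]), (0.57, [361, 208, 378, 220])]
screwdriver [(0.7, [144, 243, 206, 25
[... 1748 characters left out ...]
6]), (0.61, [369.3, 314.6], [0.396, -0.315, 0.026]), (0.57, [299.0, 278.9], [0.367, -0.106, 0.014])]
leg [(0.8, [365.2, 252.5], [0.576, -0.145, 0.01]), (0.76, [367.7, 302.6], [0.423, -0.287, 0.025]), (0.75, [299.9, 272.6], [0.373, -0.103, 0.03])]
leg_tip [(0.86, [279.3, 296.6], [0.298, -0.112, 0.003]), (0.72, [361.6, 334.4], [0.36, -0.326, -0.001]), (0.5, [362.0, 227.9], [0.669, -0.051, 0.002])]
magazine [(0.85, [282.6, 216.2], [0.534, 0.169, -0.0]), (0.72, [266.7, 224.8], [0.45, 0.14, 0.02]), (0.59, [204.5, 196.3], [0.412, 0.444, 0.004])]
magazine_top [(0.84, [302.0, 201.9], [0.516, 0.052, 0.112]), (0.76, [284.7, 185.0], [0.544, 0.164, 0.112]), (0.59, [265.4, 194.4], [0.469, 0.162, 0.109])]
```

Run:
```python
import cv2
a=cv2.imread("pics/top0.png")[130:320,180:480]; b=cv2.imread("pics/side0.png")[165:345,240:500]
cv2.imwrite("pics/a.png",cv2.resize(a,(800,507),interpolation=cv2.INTER_CUBIC)); cv2.imwrite("pics/b.png",cv2.resize(b,(800,554),interpolation=cv2.INTER_CUBIC))
```

```text
(no output)
```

View pics/a.png

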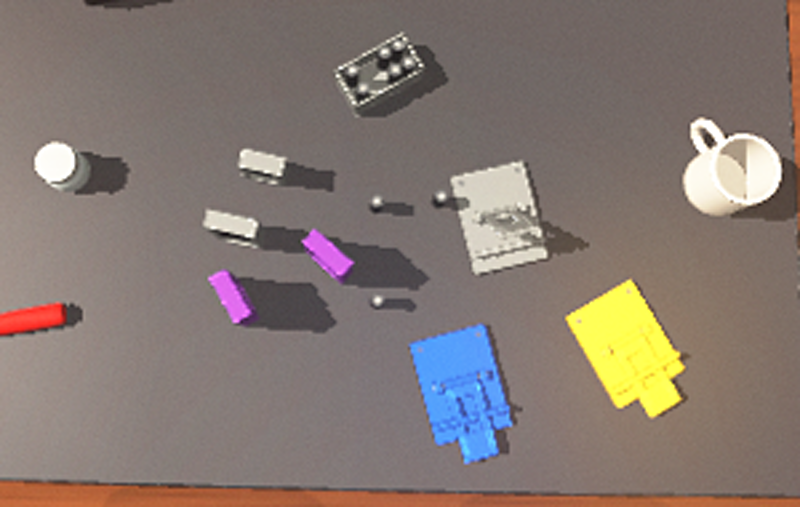

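View pics/b.png

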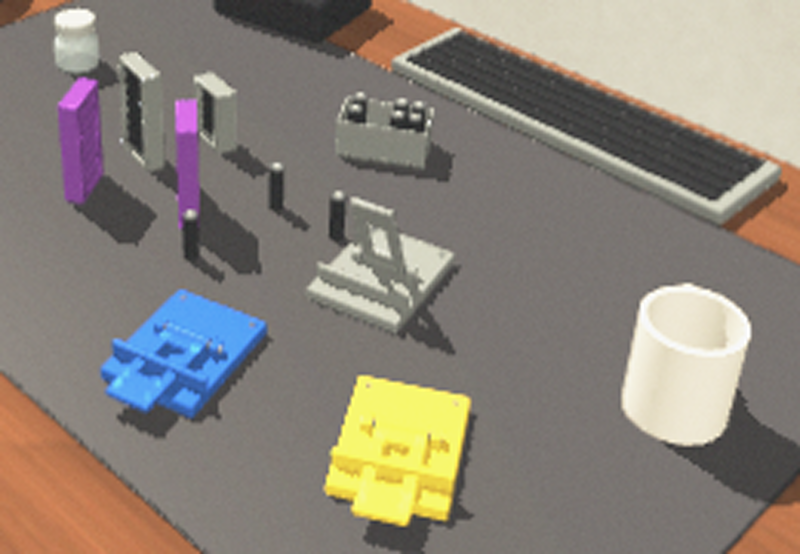

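The top view (full-frame pixels) shows the grey stand near (366,213), with its leg leaning forward over the trough. The tall grey magazine is near (266,214) and the small one near (278,192). Cells stand near (321,206), (345,204) and (321,242), and cell_b is close to the stand's left back corner. The blue and yellow stands and the two purple magazines are look-alikes.

Run:
```python
from h import *
def rect(P):
    (c,(w,h),a)=cv2.minAreaRect((P[:,:2]*1000).astype(np.float32)); return np.round(c,1),np.round((w,h),1),round(a,1)
S={n:np.load(f"{n}0.npy",allow_pickle=True).item() for n in("top","side")}
C={n:cloud(S[n]) for n in S}
for n in S:
    P=C[n]; im=S[n]["img"].astype(int); sat=im.max(-1)-im.min(-1); ok=(S[n]["depth"]>0)&(sat<45)
    near=lambda x,y,r:ok&(np.hypot(P[...,0]-x,P[...,1]-y)<r)
    pl=P[near(.56,-.13,.09)&(P[...,2]>.006)&(P[...,2]<.03)&(im.mean(-1)>(110))]
    print(n,"plate",len(pl),rect(pl),"medz",np.median(pl[:,2]).round(4), "ground z",np.median(P[near(.45,-.13,.04)][:,2]).round(4))
    lg=P[near(.55,-.13,.10)&(P[...,2]>.035)&(P[...,2]<.13)]
    print(" leg",len(lg)); print(np.round(lg[np.argsort(-lg[:,2])][::max(1,len(lg)//14)],3).tolist())
    m=P[near(.538,.163,.06)&(P[...,2]>.103)&(P[...,2]<.13)]
    print(" mag top",len(m),rect(m),"z",np.median(m[:,2]).round(4), "mean",m.mean(0).round(4))
    m=P[near(.538,.163,.06)&(P[...,2]>.02)&(P[...,2]<.13)]; print(" mag all",rect(m))
# triangulate magazine_top, trough, stand between views
def ray(s,u,v): return -s["R"].T@s["t"], s["R"].T@px2ray(s,u,v)
def tri(a,b):
    (c1,d1),(c2,d2)=ray(S["top"],*a),ray(S["side"],*b)
    t=np.linalg.lstsq(np.stack([d1,-d2],1),c2-c1,rcond=None)[0]; p,q=c1+d1*t[0],c2+d2*t[1]; return ((p+q)/2).round(4),np.linalg.norm(p-q).round(4)
print("magtop",tri((265.4,214.6),(284.7,185.0)),"trough",tri((367.3,216.1),(358.1,256.7)))
print("noise",C["top"][212:216,262:270,2].round(4))
```

```text
top plate 942 (array([ 562.9, -129.6]), array([145.6, 163.1]), 3.8) medz 0.0129 ground z 0.0013
 leg 128
[[0.543, -0.166, 0.105], [0.543, -0.149, 0.102], [0.543, -0.152, 0.101], [0.546, -0.152, 0.098], [0.543, -0.141, 0.095], [0.547, -0.148, 0.09], [0.554, -0.167, 0.084], [0.555, -0.155, 0.08], [0.559, -0.157, 0.069], [0.564, -0.156, 0.058], [0.568, -0.157, 0.05], [0.568, -0.161, 0.049], [0.569, -0.155, 0.046], [0.573, -0.16, 0.038], [0.57, -0.151, 0.035]]
 mag top 139 (array([541.1, 162.4]), array([55.9, 20.6]), 78.6) z 0.1101 mean [0.5408 0.162  0.1101]
 mag all (array([519.6, 167.2]), array([56.1, 65.1]), 76.9)
side plate 849 (array([ 571.5, -150.5]), array([122.1, 102.6]), 13.8) medz 0.0135 ground z 0.002
 leg 208
[[0.538, -0.146, 0.105], [0.541, -0.148, 0.101], [0.542, -0.15, 0.099], [0.546, -0.171, 0.095], [0.553, -0.169, 0.09], [0.546, -0.154, 0.086], [0.552, -0.17, 0.082], [0.544, -0.135, 0.077], [0.555, -0.158, 0.071], [0.56, -0.165, 0.062], [0.553, -0.133, 0.055], [0.583, -0.074, 0.05], [0.565, -0.155, 0.047], [0.571, -0.164, 0.043], [0.567, -0.158, 0.038]]
 mag top 84 (array([541.1, 160. ]), array([60.3, 21.7]), 80.8) z 0.1108 mean [0.5404 0.1564 0.11  ]
 mag all (array([532.8, 166.7]), array([60.7, 64.1]), 51.9)
magtop (array([0.539 , 0.1613, 0.1149]), np.float64(0.0046)) trough (array([ 0.5522, -0.1444,  0.0085]), np.float64(0.0058))
noise [[0.112  0.1099 0.1087 0.11   0.1096 0.1112 0.1094 0.1087]
 [0.1137 0.1139 0.1123 0.1091 0.1101 0.11   0.1109 0.1137]
 [0.1083 0.1072 0.1077 0.1058 0.1045 0.1085 0.1102 0.1104]
 [0.1111 0.1077 0.1079 0.11   0.1137 0.1112 0.1136 0.1109]]
```

```bash
cat > fitstand.py <<'E'
from h import *
from scipy.optimize import differential_evolution
def fit(P,w,h,c,r=.12):
    P=P[np.hypot(P[:,0]-c[0],P[:,1]-c[1])<r]; lab=np.where((P[:,2]>.007),1,-1)
    def f(q):
        d=P[:,:2]-q[:2]; cs,sn=np.cos(q[2]),np.sin(q[2]); a=d[:,0]*cs+d[:,1]*sn; b=-d[:,0]*sn+d[:,1]*cs
        m=np.minimum(w/2-abs(a),h/2-abs(b)); return -np.sum(lab*np.tanh(m/.0015))/len(P)
    R=differential_evolution(f,[(c[0]-.03,c[0]+.03),(c[1]-.03,c[1]+.03),(-.1,.5)],seed=1,popsize=20,tol=1e-8); return R.x,R.fun
E
python3 - <<'E'
from fitstand import *
S={n:np.load(f"{n}0.npy",allow_pickle=True).item() for n in("top","side")}
for n in S:
    s=S[n];P=cloud(s);im=s["img"].astype(int); ok=s["depth"]>0
    A=P[ok]; A=A[(A[:,2]<.03)]
    q,f=fit(A,.12,.09,(.57,-.145)); print(n,q[:2].round(4),np.degrees(q[2]).round(1),f)
    B=P[ok]; d=B[:,:2]-q[:2]; cs,sn=np.cos(q[2]),np.sin(q[2]); a=d[:,0]*cs+d[:,1]*sn; b=-d[:,0]*sn+d[:,1]*cs
    z=B[:,2]
    m=(abs(a)<.07)&(abs(b)<.05)
    lip=m&(z>.021)&(z<.03)&(a<-.025); print(" lip x",np.percentile(a[lip],[5,25,50,75,95]).round(4),"z",np.median(z[lip]).round(4),"plate z",np.median(z[m&(a>.01)&(z<.03)]).round(4))
    l=(abs(a)<.07)&(abs(b)<.03)&(z>.035)&(z<.13)
    ang=np.arctan2(z[l]-.018,-(a[l]-.004)); r=np.hypot(z[l]-.018,a[l]-.004)
    k=r>.04; print(" leg ang",np.percentile(ang[k],[10,50,90]).round(3),"rmax",np.percentile(r,98).round(4),"b",np.percentile(b[l],[2,50,98]).round(4),"tip z",np.percentile(z[l],98))
    cb=ok&(np.hypot(P[...,0]-.585,P[...,1]+.075)<.03)&(P[...,2]>.035)&(P[...,2]<.06); print(" cell_b",np.median(P[cb],0).round(4))
E
```

```text
top [ 0.5707 -0.1438] 14.5 -0.9645327355861225
 lip x [-0.0422 -0.041  -0.0396 -0.0379 -0.0368] z 0.027 plate z 0.0118
 leg ang [1.16  1.204 1.228] rmax 0.0927 b [-0.0184  0.002   0.0207] tip z 0.10358983137229595
 cell_b [ 0.586  -0.0704  0.0499]
side [ 0.5719 -0.1437] 14.3 -0.9188149971212752
 lip x [-0.0442 -0.0426 -0.0414 -0.0401 -0.0366] z 0.0259 plate z 0.0127
 leg ang [1.11  1.136 1.179] rmax 0.0929 b [-0.0208 -0.0021  0.0178] tip z 0.10317259832254866
 cell_b [ 0.5852 -0.0731  0.0452]
```

Units first: shifts go in shares of 0.5 m and turns go in shares of pi/2 rad. So -417 mm / 500 = -0.834, -396 mm / 500 = -0.792, -20 degrees / 90 = -0.2222.

Request:
{"fn": "arm_command", "kwargs": {"deltas": [[-0.102,-0.064,0,0,0,-0.0222,0],[-0.202,-0.13,0,0,0,-0.0444,0],[-0.304,-0.194,0,0,0,-0.0667,0],[-0.404,-0.26,0,0,0,-0.0889,0],[-0.506,-0.324,0,0,0,-0.1111,0],[-0.606,-0.39,0,0,0,-0.1333,0],[-0.708,-0.454,0,0,0,-0.1556,0],[-0.75,-0.566,0,0,0,-0.1778,0],[-0.792,-0.678,0,0,0,-0.2,0],[-0.834,-0.79,0,0,0,-0.2222,0]]}}

```text
t: 2.85
position: [0.4721, 0.1702, 0.2389]
orientation: [-0.054, 0.999, 0.0, 0.0]
ft_force: [0.8, -0.5, -0.1]
gripper_width: 0.0006
grip_force: 0.0
```

```bash
cat > mv.py <<'E'
import numpy as np, sys
from scipy.spatial.transform import Rotation as Ro
from station import sense
S0=np.array([.571,-.1438]); YAW=np.radians(14.4)
Rs=np.array([[np.cos(YAW),-np.sin(YAW)],[np.sin(YAW),np.cos(YAW)]])
def w(a,b,z): return np.r_[S0+Rs@np.array([a,b])/1000,z/1000]
def Rt(yaw_y,tilt=0): # tool y heading (deg); tilt leans top away along -tool x
    y=np.radians(yaw_y); Y=np.array([np.cos(y),np.sin(y),0]); X=np.array([-np.sin(y),np.cos(y),0]) ; Z=np.array([0,0,-1.]); X=np.cross(Y,Z)
    t=np.radians(tilt); Z2=np.cos(t)*Z+np.sin(t)*X; return np.stack([np.cross(Y,Z2),Y,Z2],1)
def delta(p,R):
    s=sense(); Rc=Ro.from_quat(s["orientation"]); d=Rc.as_matrix().T@(p-s["position"])*1000
    r=(Rc.inv()*Ro.from_matrix(R)).as_rotvec(degrees=True)
    a=Rs.T@(s["position"][:2]-S0)*1000; F=s["ft_force"]; fs=Rs.T@F[:2]
    print("t",round(float(s["t"]),2),"pos",s["position"].round(4),"stand a,b",a.round(1),"F world",F.round(2),"F stand",fs.round(2),"w",round(float(s["gripper_width"]),4),"grip",round(float(s["grip_force"]),1))
    print("delta mm",d.round(1),"rot deg",r.round(1),"q",s["joint_positions"].round(2))
E
python3 -c "
from mv import *
delta(w(-60,0,78),Rt(104.4))"
```

```text
t 2.85 pos [0.4721 0.1702 0.2389] stand a,b [-17.7 328.7] F world [ 0.81 -0.45 -0.06] F stand [ 0.67 -0.64] w 0.0006 grip 0.0
delta mm [  -4.8 -331.4  160.9] rot deg [-0.   0.  -8.2] q [ 0.3  -0.07  1.97 -0.    1.24 -1.38]
```

Scaled: -331 mm / 500 = -0.662, -275 mm / 500 = -0.55, -8.2 degrees / 90 = -0.0911.

Request:
{"fn": "arm_command", "kwargs": {"deltas": [[-0.002,-0.11,0,0,0,-0.0222,0],[-0.004,-0.22,0,0,0,-0.0444,0],[-0.006,-0.33,0,0,0,-0.0556,0],[-0.008,-0.44,0,0,0,-0.0667,0],[-0.01,-0.55,0,0,0,-0.0778,0],[-0.01,-0.662,0,0,0,-0.0911,0],[-0.01,-0.662,0.11,0,0,-0.0911,0],[-0.01,-0.662,0.22,0,0,-0.0911,0],[-0.01,-0.662,0.322,0,0,-0.0911,0],[-0.01,-0.662,0.322,0,0,-0.0911,0]]}}

```text
t: 4.1
position: [0.5082, -0.1552, 0.0735]
orientation: [-0.125, 0.992, 0.002, -0.004]
ft_force: [0.2, -0.2, -0.5]
gripper_width: 0.0002
grip_force: 0.0
```

Run:
```python
from mv import *
from h import *
delta(w(-25,0,82),Rt(104.4))
s=snapshot("side"); cv2.imwrite("pics/c.png",cv2.resize(s["img"][160:320,250:460,::-1],(787,600),interpolation=cv2.INTER_CUBIC))
```

```text
t 4.1 pos [ 0.5082 -0.1552  0.0735] stand a,b [-63.7   4.6] F world [ 0.19 -0.22 -0.47] F stand [ 0.13 -0.26] w 0.0002 grip 0.0
delta mm [-38.6  -4.5  -8.9] rot deg [ 0.3 -0.5 -0.1] q [-0.34  0.16  2.05  0.    0.93 -2.16]
```

View pics/c.png

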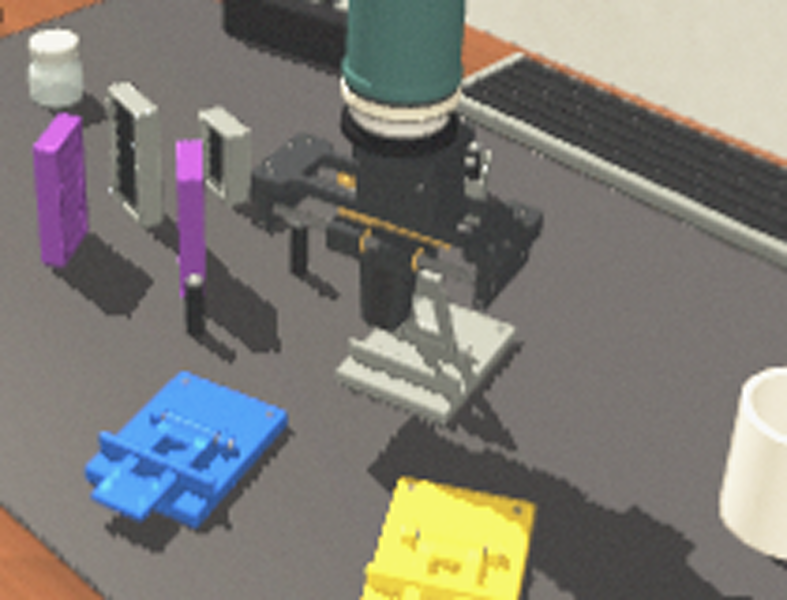

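The side view shows the closed fingers, with their tip near full-frame (353,247), in front of the leg (its tip near (365,232)). Everything else is untouched, so I'm starting the push.

Scaled: -64 mm / 500 = -0.128, -58 mm / 500 = -0.116.

Request:
{"fn": "arm_command", "kwargs": {"deltas": [[-0.014,0,0,0,0,0,0],[-0.028,0,0,0,0,0,0],[-0.042,0,-0.002,0,0,0,0],[-0.056,0,-0.004,0,0,0,0],[-0.068,0,-0.008,0,0,0,0],[-0.08,0,-0.01,0,0,0,0],[-0.092,0,-0.012,0,0,0,0],[-0.104,0,-0.014,0,0,0,0],[-0.116,0,-0.014,0,0,0,0],[-0.128,0,-0.014,0,0,0,0]]}}

```text
t: 5.4
position: [0.5742, -0.1404, 0.0842]
orientation: [-0.125, 0.992, 0.0, -0.001]
ft_force: [-2.4, -1.2, -1.1]
gripper_width: 0.0002
grip_force: 0.9
```

```bash
python3 -c "
from mv import *
delta(w(10,0,85),Rt(104.4))"
```

```text
t 5.4 pos [ 0.5742 -0.1404  0.0842] stand a,b [3.9 2.5] F world [-2.4  -1.16 -1.15] F stand [-2.61 -0.53] w 0.0002 grip 0.9
delta mm [-6.1 -2.5 -0.8] rot deg [ 0.  -0.1 -0.1] q [-0.28  0.25  1.93  0.    0.97 -2.1 ]
```

Scaled: -10 mm / 500 = -0.02, -9 mm / 500 = -0.018.

Request:
{"fn": "arm_command", "kwargs": {"deltas": [[-0.004,0,0,0,0,0,0],[-0.008,0,0,0,0,0,0],[-0.01,0,0,0,0,0,0],[-0.012,0,0,0,0,0,0],[-0.014,0,0,0,0,0,0],[-0.016,0,0,0,0,0,0],[-0.018,0,0,0,0,0,0],[-0.02,0,0,0,0,0,0],[-0.02,0,0,0,0,0,0],[-0.02,0,0,0,0,0,0]]}}

```text
t: 6.65
position: [0.5842, -0.1383, 0.0848]
orientation: [-0.125, 0.992, -0.0, 0.0]
ft_force: [-2.0, 0.1, -0.5]
gripper_width: 0.0006
grip_force: 0.6
```

Scaled: -2.5 mm / 500 = -0.005, -2 mm / 500 = -0.004.

Request:
{"fn": "arm_command", "kwargs": {"deltas": [[-0.001,0,0,0,0,0,0],[-0.002,0,0,0,0,0,0],[-0.003,0,0,0,0,0,0],[-0.004,0,0,0,0,0,0],[-0.005,0,0,0,0,0,0],[-0.005,0,0,0,0,0,0],[-0.005,0,0,0,0,0,0],[-0.005,0,0,0,0,0,0],[-0.005,0,0,0,0,0,0],[-0.005,0,0,0,0,0,0]]}}

```text
t: 7.9
position: [0.5865, -0.1376, 0.0848]
orientation: [-0.125, 0.992, -0.0, 0.0]
ft_force: [-0.5, -0.0, -1.4]
gripper_width: -0.0001
grip_force: 0.6
```

Request:
{"fn": "arm_command", "kwargs": {"deltas": [[-0.001,0,0,0,0,0,0],[-0.002,0,0,0,0,0,0],[-0.003,0,0,0,0,0,0],[-0.004,0,0,0,0,0,0],[-0.005,0,0,0,0,0,0],[-0.006,0,0,0,0,0,0],[-0.006,0,0,0,0,0,0],[-0.006,0,0,0,0,0,0],[-0.006,0,0,0,0,0,0],[-0.006,0,0,0,0,0,0]]}}

```text
t: 9.15
position: [0.5894, -0.1369, 0.0848]
orientation: [-0.125, 0.992, -0.0, 0.0]
ft_force: [-1.3, -0.4, -0.3]
gripper_width: 0.0002
grip_force: 0.6
```

Request:
{"fn": "arm_command", "kwargs": {"deltas": [[-0.001,0,0,0,0,0,0],[-0.002,0,0,0,0,0,0],[-0.003,0,0,0,0,0,0],[-0.004,0,0,0,0,0,0],[-0.005,0,0,0,0,0,0],[-0.006,0,0,0,0,0,0],[-0.006,0,0,0,0,0,0],[-0.006,0,0,0,0,0,0],[-0.006,0,0,0,0,0,0],[-0.006,0,0,0,0,0,0]]}}

```text
t: 10.4
position: [0.5923, -0.1361, 0.0848]
orientation: [-0.125, 0.992, -0.0, 0.0]
ft_force: [-2.0, -0.2, -0.3]
gripper_width: 0.0002
grip_force: 0.6
```

```bash
cat > leg.py <<'E'
from mv import *
from h import *
for n in ("top","side"):
    s=snapshot(n);P=cloud(s);B=P[s["depth"]>0]; d=(B[:,:2]-S0)@Rs; a,b=d.T; z=B[:,2]
    l=(a>-.02)&(a<.09)&(abs(b)<.03)&(z>.03)&(z<.125)
    ang=np.arctan2(z[l]-.018,-(a[l]-.004)); r=np.hypot(z[l]-.018,a[l]-.004); k=(r>.035)&(r<.1)
    print(n,k.sum(),"ang",np.percentile(ang[k],[5,25,50,75,95]).round(3))
    cv2.imwrite(f"pics/leg_{n}_{s['shot']}.png",cv2.resize(s["img"][170:300,300:440,::-1],(646,600),interpolation=cv2.INTER_CUBIC))
E
python3 -c "
from mv import *
delta(w(20,0,85),Rt(104.4))"; python3 leg.py
```

```text
t 10.4 pos [ 0.5923 -0.1361  0.0848] stand a,b [22.6  2.1] F world [-1.97 -0.16 -0.27] F stand [-1.95  0.33] w 0.0002 grip 0.6
delta mm [ 2.6 -2.1 -0.2] rot deg [-0.   0.  -0.1] q [-0.27  0.28  1.89  0.    0.97 -2.09]Traceback (most recent call last):
  File "leg.py", line 7, in <module>
    print(n,k.sum(),"ang",np.percentile(ang[k],[5,25,50,75,95]).round(3))
                          ~~~~~~~~~~~~~^^^^^^^^^^^^^^^^^^^^^^^^
    return _quantile_unchecked(
        a, q, axis, out, overwrite_input, method, keepdims, weights)
    return _ureduce(a,
                    func=_quantile_ureduce_func,
    ...<5 lines>...
                    overwrite_input=overwrite_input,
                    method=method)
    r = func(a, **kwargs)
    result = _quantile(arr,
                       quantiles=q,
    ...<2 lines>...
                       out=out,
                       weights=wgt)
    slices_having_nans = np.isnan(arr[-1, ...])
                                  ~~~^^^^^^^^^
IndexError: index -1 is out of bounds for axis 0 with size 0
```

Request:
{"fn": "arm_command", "kwargs": {"deltas": [[-0.001,0,0,0,0,0,0],[-0.002,0,0,0,0,0,0],[-0.003,0,0,0,0,0,0],[-0.004,0,0,0,0,0,0],[-0.005,0,0,0,0,0,0],[-0.006,0,0,0,0,0,0],[-0.006,0,0,0,0,0,0],[-0.006,0,0,0,0,0,0],[-0.006,0,0,0,0,0,0],[-0.006,0,0,0,0,0,0]]}}

```text
t: 11.7
position: [0.5951, -0.1354, 0.0847]
orientation: [-0.125, 0.992, 0.0, -0.0]
ft_force: [-1.7, -0.2, -0.7]
gripper_width: 0.0006
grip_force: 0.8
```

Scaled: -3 mm / 500 = -0.006, -2.5 mm / 500 = -0.005.

Request:
{"fn": "arm_command", "kwargs": {"deltas": [[-0.001,0,0,0,0,0,0],[-0.002,0,0,0,0,0,0],[-0.003,0,0,0,0,0,0],[-0.004,0,0,0,0,0,0],[-0.005,0,0,0,0,0,0],[-0.006,0,0,0,0,0,0],[-0.006,0,0,0,0,0,0],[-0.006,0,0,0,0,0,0],[-0.006,0,0,0,0,0,0],[-0.006,0,0,0,0,0,0]]}}

```text
t: 12.95
position: [0.5962, -0.135, 0.0841]
orientation: [-0.125, 0.992, 0.0, -0.002]
ft_force: [-7.2, -2.2, 1.7]
gripper_width: 0.0005
grip_force: 3.7
```

Scaled: -1.5 mm / 500 = -0.003, -1 mm / 500 = -0.002.

Request:
{"fn": "arm_command", "kwargs": {"deltas": [[-0.001,0,0,0,0,0,0],[-0.002,0,0,0,0,0,0],[-0.003,0,0,0,0,0,0],[-0.003,0,0,0,0,0,0],[-0.003,0,0,0,0,0,0],[-0.003,0,0,0,0,0,0],[-0.003,0,0,0,0,0,0],[-0.003,0,0,0,0,0,0],[-0.003,0,0,0,0,0,0],[-0.003,0,0,0,0,0,0]]}}

```text
t: 14.2
position: [0.5966, -0.1348, 0.0839]
orientation: [-0.125, 0.992, 0.0, -0.003]
ft_force: [-9.0, -3.2, 1.9]
gripper_width: 0.0004
grip_force: 5.1
```

```bash
python3 -c "
from mv import *
delta(w(-30,0,85),Rt(104.4))"
```

```text
t 14.2 pos [ 0.5966 -0.1348  0.0839] stand a,b [27.1  2.4] F world [-8.98 -3.23  1.89] F stand [-9.5  -0.89] w 0.0004 grip 5.1
delta mm [57.1 -2.4 -0.8] rot deg [ 0.1 -0.3 -0. ] q [-0.26  0.29  1.88 -0.    0.98 -2.08]
```

Scaled: 301 mm / 500 = 0.602, -150 mm / 500 = -0.3, 25.6 degrees / 90 = 0.2844.

Request:
{"fn": "arm_command", "kwargs": {"deltas": [[0.03,0,0,0,0,0,0],[0.08,0,-0.02,0,0,0,0],[0.08,0,-0.12,0,0,0,20],[0.08,0,-0.22,0,0,0,50],[0.07,0,-0.3,0,0,0,88],[0.04,0.12,-0.3,0,0,0.0556,88],[0.02,0.24,-0.3,0,0,0.1111,88],[0,0.36,-0.3,0,0,0.1667,88],[-0.02,0.48,-0.3,0,0,0.2222,88],[-0.04,0.602,-0.3,0,0,0.2844,88]]}}

```text
t: 15.45
position: [0.5448, 0.1647, 0.2358]
orientation: [0.1, 0.995, 0.001, 0.002]
ft_force: [0.8, -1.0, -0.0]
gripper_width: 0.0782
grip_force: 0.0
```

```bash
python3 - <<'E'
from mv import *
from h import *
delta(np.array([.541,.1615,.061]),Rt(78.8))
E
python3 leg.py
```

```text
t 15.45 pos [0.5448 0.1647 0.2358] stand a,b [ 51.4 305.3] F world [ 0.82 -1.   -0.01] F stand [ 0.55 -1.17] w 0.0782 grip 0.0
delta mm [  3.7  -4.4 174.8] rot deg [ 0.2  0.2 -0.2] q [ 0.25  0.06  1.84  0.    1.23 -1.12]
top 135 ang [1.967 2.001 2.02  2.032 2.06 ]
side 230 ang [1.96  2.002 2.029 2.049 2.085]
```

Scaled: 175 mm / 500 = 0.35, 135 mm / 500 = 0.27.

Request:
{"fn": "arm_command", "kwargs": {"deltas": [[0.004,-0.004,0,0,0,0,88],[0.006,-0.008,0,0,0,0,88],[0.006,-0.008,0.08,0,0,0,88],[0.006,-0.008,0.16,0,0,0,88],[0.006,-0.008,0.22,0,0,0,88],[0.006,-0.008,0.27,0,0,0,88],[0.006,-0.008,0.32,0,0,0,88],[0.006,-0.008,0.35,0,0,0,88],[0.006,-0.008,0.35,0,0,0,88],[0.006,-0.008,0.35,0,0,0,88]]}}

```text
t: 16.8
position: [0.5415, 0.1587, 0.0607]
orientation: [0.098, 0.995, 0.0, 0.001]
ft_force: [-0.4, 0.4, 0.1]
gripper_width: 0.088
grip_force: 0.0
```

Run:
```python
from mv import *
delta(np.array([.541,.1615,.061]),Rt(78.8))
```

```text
t 16.8 pos [0.5415 0.1587 0.0607] stand a,b [ 46.7 300.3] F world [-0.45  0.44  0.14] F stand [-0.32  0.54] w 0.088 grip 0.0
delta mm [ 1.1  2.6 -0.3] rot deg [ 0.   0.1 -0.1] q [ 0.24  0.23  2.    0.    0.91 -1.13]
```

Scaled: 2.5 mm / 500 = 0.005, 1 mm / 500 = 0.002.

Request:
{"fn": "arm_command", "kwargs": {"deltas": [[0.002,0.005,0,0,0,0,88],[0.002,0.005,0,0,0,0,70],[0.002,0.005,0,0,0,0,60],[0.002,0.005,0,0,0,0,50],[0.002,0.005,0,0,0,0,50],[0.002,0.005,0,0,0,0,50],[0.002,0.005,0,0,0,0,50],[0.002,0.005,0,0,0,0,50],[0.002,0.005,0,0,0,0,50],[0.002,0.005,0,0,0,0,50]]}}

```text
t: 18.05
position: [0.5401, 0.1616, 0.0598]
orientation: [0.098, 0.995, 0.0, 0.0]
ft_force: [-0.5, 0.1, 0.8]
gripper_width: 0.0561
grip_force: 30.0
```

Scaled: -289 mm / 500 = -0.578, -150 mm / 500 = -0.3, -25.6 degrees / 90 = -0.2844.

Request:
{"fn": "arm_command", "kwargs": {"deltas": [[0,0,-0.04,0,0,0,50],[0,0,-0.12,0,0,0,50],[0,0,-0.21,0,0,0,50],[0,0,-0.3,0,0,0,50],[-0.032,-0.096,-0.3,0,0,-0.0444,50],[-0.066,-0.192,-0.3,0,0,-0.1,50],[-0.1,-0.288,-0.3,0,0,-0.1444,50],[-0.132,-0.386,-0.3,0,0,-0.1889,50],[-0.166,-0.482,-0.3,0,0,-0.2333,50],[-0.198,-0.578,-0.3,0,0,-0.2844,50]]}}

```text
t: 19.3
position: [0.5803, -0.1427, 0.2088]
orientation: [-0.126, 0.992, 0.0, -0.001]
ft_force: [0.5, 0.4, -2.4]
gripper_width: 0.0557
grip_force: 30.0
```

Run:
```python
from mv import *
delta(w(11.7,0,135),Rt(104.4,28.5))
```

```text
t 19.3 pos [ 0.5803 -0.1427  0.2088] stand a,b [ 9.3 -1.3] F world [ 0.53  0.42 -2.4 ] F stand [0.62 0.28] w 0.0557 grip 30.0
delta mm [-2.5  1.2 73.8] rot deg [ 0.  28.4  0.1] q [-0.28  0.14  1.81 -0.    1.19 -2.11]
```

Scaled: 74 mm / 500 = 0.148, 65 mm / 500 = 0.13, 28.4 degrees / 90 = 0.3156.

Request:
{"fn": "arm_command", "kwargs": {"deltas": [[0,0,0,0,0.0778,0,50],[-0.002,0.002,0,0,0.1556,0,50],[-0.004,0.002,0,0,0.2333,0,50],[-0.004,0.002,0.02,0,0.3156,0,50],[-0.004,0.002,0.06,0,0.3156,0,50],[-0.004,0.002,0.1,0,0.3156,0,50],[-0.004,0.002,0.13,0,0.3156,0,50],[-0.004,0.002,0.148,0,0.3156,0,50],[-0.004,0.002,0.148,0,0.3156,0,50],[-0.004,0.002,0.148,0,0.3156,0,50]]}}

```text
t: 20.55
position: [0.5829, -0.1399, 0.1367]
orientation: [-0.121, 0.962, -0.031, -0.243]
ft_force: [0.2, 0.9, -1.5]
gripper_width: 0.0557
grip_force: 30.0
```

Run:
```python
from mv import *
from h import *
delta(w(11.7,0,76),Rt(104.4,28.5))
st=sense(); Rc=Ro.from_quat(st["orientation"]).as_matrix()
for n in ("side","top"):
    s=snapshot(n); cv2.imwrite(f"pics/d_{n}.png",cv2.resize(s["img"][150:310,270:480,::-1],(787,600),interpolation=cv2.INTER_CUBIC))
    P=cloud(s); B=P[s["depth"]>0]; T=(B-st["position"])@Rc*1000
    m=(abs(T[:,0])<22)&(abs(T[:,1])<26)&(T[:,2]>10)&(T[:,2]<75)
    print(n,m.sum(),"tool x pct",np.percentile(T[m,0],[5,25,50,75,95]).round(1),"y",np.percentile(T[m,1],[2,98]).round(1),"z",np.percentile(T[m,2],[2,98]).round(1))
```

```text
t 20.55 pos [ 0.5829 -0.1399  0.1367] stand a,b [12.5  0.8] F world [ 0.2   0.91 -1.53] F stand [0.42 0.83] w 0.0557 grip 30.0
delta mm [-28.1  -0.8  53.8] rot deg [-0.   0.2 -0.1] q [-0.17  0.5   1.56 -0.19  1.54 -1.94]
side 338 tool x pct [-0.4  2.6  4.6  7.3  9.7] y [-24.6  24.8] z [10.8 56.9]Traceback (most recent call last):
  File "<stdin>", line 9, in <module>
    return _quantile_unchecked(
        a, q, axis, out, overwrite_input, method, keepdims, weights)
    return _ureduce(a,
                    func=_quantile_ureduce_func,
    ...<5 lines>...
                    overwrite_input=overwrite_input,
                    method=method)
    r = func(a, **kwargs)
    result = _quantile(arr,
                       quantiles=q,
    ...<2 lines>...
                       out=out,
                       weights=wgt)
    slices_having_nans = np.isnan(arr[-1, ...])
                                  ~~~^^^^^^^^^
IndexError: index -1 is out of bounds for axis 0 with size 0
```

View pics/d_side.png

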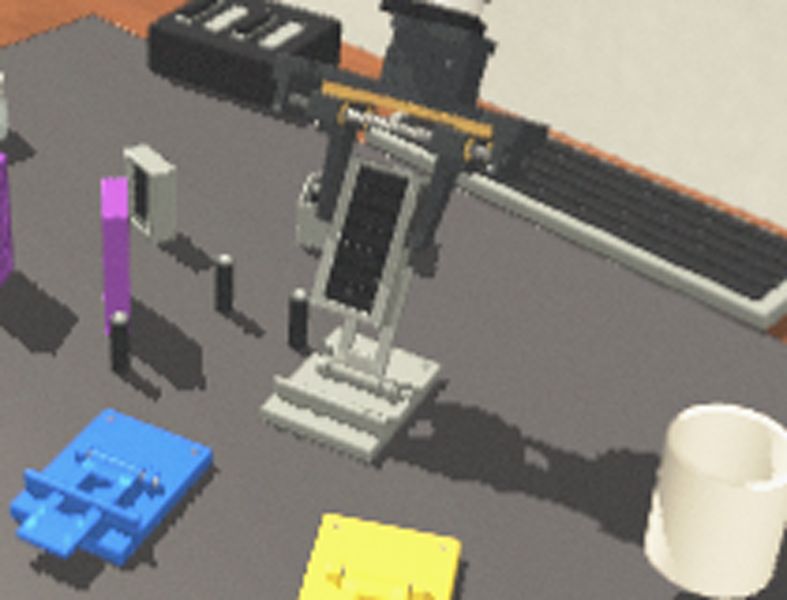

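The side view shows the magazine held upright-tilted in front of the leg, with its lower end near crop (340,310). The leg is leaning back at its stop, and the trough below is clear. I'm lowering it now.

Scaled: 53 mm / 500 = 0.106, 50 mm / 500 = 0.1.

Request:
{"fn": "arm_command", "kwargs": {"deltas": [[-0.006,0,0.012,0,0,0,50],[-0.014,0,0.028,0,0,0,50],[-0.024,-0.001,0.044,0,0,0,50],[-0.032,-0.0016,0.062,0,0,0,50],[-0.04,-0.0016,0.078,0,0,0,50],[-0.048,-0.0016,0.092,0,0,0,50],[-0.052,-0.0016,0.1,0,0,0,50],[-0.056,-0.0016,0.106,0,0,0,50],[-0.056,-0.0016,0.106,0,0,0,50],[-0.056,-0.0016,0.106,0,0,0,50]]}}

```text
t: 21.9
position: [0.5823, -0.1406, 0.0761]
orientation: [-0.121, 0.962, -0.031, -0.243]
ft_force: [-0.7, -0.5, -2.3]
gripper_width: 0.0556
grip_force: 30.0
```

Run:
```python
from mv import *
delta(w(11.7,0,69.3),Rt(104.4,28.5))
```

```text
t 21.9 pos [ 0.5823 -0.1406  0.0761] stand a,b [11.8  0.2] F world [-0.7  -0.46 -2.28] F stand [-0.79 -0.27] w 0.0556 grip 30.0
delta mm [-3.2 -0.2  6. ] rot deg [ 0.   0.1 -0.1] q [-0.17  0.56  1.59 -0.2   1.45 -1.92]
```

Scaled: 5.3 mm / 500 = 0.0106, -2.9 mm / 500 = -0.0058.

Request:
{"fn": "arm_command", "kwargs": {"deltas": [[-0.001,0,0.0018,0,0,0,50],[-0.002,0,0.0036,0,0,0,50],[-0.0028,0,0.0052,0,0,0,50],[-0.0038,0,0.007,0,0,0,50],[-0.0042,0,0.008,0,0,0,50],[-0.0048,0,0.0088,0,0,0,50],[-0.0052,0,0.0096,0,0,0,50],[-0.0058,0,0.0106,0,0,0,50],[-0.0058,0,0.0106,0,0,0,50],[-0.0058,0,0.0106,0,0,0,50]]}}

```text
t: 23.15
position: [0.5818, -0.1407, 0.07]
orientation: [-0.121, 0.962, -0.031, -0.244]
ft_force: [-2.0, -0.4, 2.7]
gripper_width: 0.056
grip_force: 30.0
```

Scaled: -2.4 mm / 500 = -0.0048, -2.1 mm / 500 = -0.0042.

Request:
{"fn": "arm_command", "kwargs": {"deltas": [[-0.0006,0,-0.0008,0,0,0,50],[-0.0014,0,-0.0012,0,0,0,50],[-0.0024,0,-0.0018,0,0,0,50],[-0.0032,0,-0.0022,0,0,0,50],[-0.0042,0,-0.0026,0,0,0,50],[-0.0048,0,-0.003,0,0,0,50],[-0.0048,0,-0.003,0,0,0,50],[-0.0048,0,-0.003,0,0,0,50],[-0.0048,0,-0.003,0,0,0,50],[-0.0048,0,-0.003,0,0,0,50]]}}

```text
t: 24.4
position: [0.5828, -0.1405, 0.0698]
orientation: [-0.121, 0.961, -0.031, -0.246]
ft_force: [-6.8, -2.6, 2.7]
gripper_width: 0.0561
grip_force: 30.0
```

```bash
python3 - <<'E'
from mv import *
delta(w(15,0,70),Rt(104.4,28.5))
E
python3 - <<'E'
import sys; sys.path.insert(0,'.')
E
```

```text
t 24.4 pos [ 0.5828 -0.1405  0.0698] stand a,b [12.2  0.2] F world [-6.78 -2.6   2.68] F stand [-7.21 -0.84] w 0.0561 grip 30.0
delta mm [-2.3 -0.2 -1.5] rot deg [ 0.  -0.2 -0. ] q [-0.17  0.57  1.59 -0.2   1.45 -1.92]
```

Scaled: 1.1 mm / 500 = 0.0022, 0.6 mm / 500 = 0.0012.

Request:
{"fn": "arm_command", "kwargs": {"deltas": [[0.0012,0,0.0006,0,0,0,50],[0.0022,0,0.0012,0,0,0,50],[0.0022,0,0.0012,0,0,0,50],[0.0022,0,0.0012,0,0,0,50],[0.0022,0,0.0012,0,0,0,50],[0.0022,0,0.0012,0,0,0,50],[0.0022,0,0.0012,0,0,0,50],[0.0022,0,0.0012,0,0,0,50],[0.0022,0,0.0012,0,0,0,50],[0.0022,0,0.0012,0,0,0,50]]}}

```text
t: 25.65
position: [0.5825, -0.1406, 0.0698]
orientation: [-0.121, 0.961, -0.031, -0.245]
ft_force: [-4.4, -2.0, 1.8]
gripper_width: 0.0555
grip_force: 30.0
```

Run:
```python
from mv import *
from h import *
delta(w(15,0,70),Rt(104.4,28.5))
s=snapshot("side"); cv2.imwrite("pics/e_side.png",cv2.resize(s["img"][190:290,310:430,::-1],(720,600),interpolation=cv2.INTER_CUBIC))
```

```text
t 25.65 pos [ 0.5825 -0.1406  0.0698] stand a,b [11.9  0.3] F world [-4.43 -2.02  1.79] F stand [-4.79 -0.86] w 0.0555 grip 30.0
delta mm [-2.6 -0.3 -1.6] rot deg [ 0.  -0.1 -0. ] q [-0.17  0.57  1.59 -0.2   1.45 -1.92]
```

View pics/e_side.png

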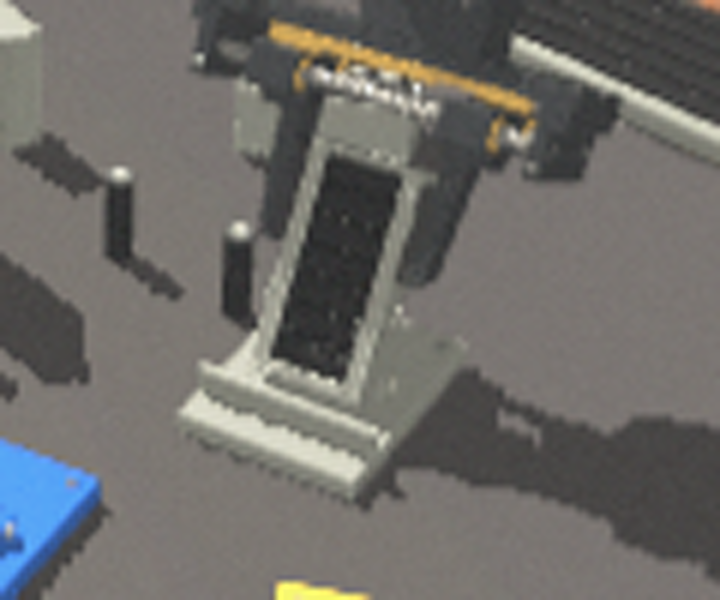

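The side view shows the magazine in the trough behind the lip, its foot near crop (310,375), touching the leg and centred between the ends. cell_b at (238,270) is clear of the left finger. Releasing now.

Scaled: 0.5 mm / 500 = 0.001, 0.3 mm / 500 = 0.0006.

Request:
{"fn": "arm_command", "kwargs": {"deltas": [[0.001,0,0.0006,0,0,0,56],[0.001,0,0.0006,0,0,0,58],[0.001,0,0.0006,0,0,0,62],[0.001,0,0.0006,0,0,0,68],[0.001,0,0.0006,0,0,0,75],[0.001,0,0.0006,0,0,0,82],[0.001,0,0.0006,0,0,0,82],[0.001,0,0.0006,0,0,0,82],[0.001,0,0.0006,0,0,0,82],[0.001,0,0.0006,0,0,0,82]]}}

```text
t: 26.95
position: [0.5831, -0.1404, 0.0699]
orientation: [-0.121, 0.962, -0.031, -0.243]
ft_force: [1.0, 0.6, -0.4]
gripper_width: 0.0818
grip_force: 0.0
```

Scaled: 230 mm / 500 = 0.46, 180 mm / 500 = 0.36.

Request:
{"fn": "arm_command", "kwargs": {"deltas": [[0,0,-0.02,0,0,0,82],[0,0,-0.05,0,0,0,82],[0,0,-0.09,0,0,0,82],[0,0,-0.14,0,0,0,82],[0,0,-0.2,0,0,0,82],[0,0,-0.26,0,0,0,82],[0,0.12,-0.32,0,0,0,82],[0,0.24,-0.32,0,0,0,82],[0,0.36,-0.32,0,0,0,82],[0,0.46,-0.32,0,0,0,82]]}}

```text
t: 28.2
position: [0.6, 0.104, 0.2125]
orientation: [-0.122, 0.962, -0.031, -0.242]
ft_force: [1.0, -0.4, -0.9]
gripper_width: 0.0821
grip_force: 0.0
```

Run:
```python
from mv import *
from h import *
delta(w(15,0,70),Rt(104.4,28.5))
for n in ("side","top"):
    s=snapshot(n); cv2.imwrite(f"pics/f_{n}.png",cv2.resize(s["img"][130:330,230:480,::-1],(750,600),interpolation=cv2.INTER_CUBIC))
    P=cloud(s);B=P[s["depth"]>0]; d=(B[:,:2]-S0)@Rs*1000; a,b=d.T; z=B[:,2]*1000
    l=(abs(a)<90)&(abs(b)<45)&(z>32)&(z<130); k=l&(z>100)
    print(n,"n",l.sum(),"top b",np.percentile(b[k],[2,50,98]).round(1),"a",np.percentile(a[k],[2,50,98]).round(1),"z max",np.percentile(z[l],99).round(1))
    for z0 in (40,55,70,85): 
        q=l&(abs(z-z0)<5); print("  z",z0,"a front",np.percentile(a[q],[3,50]).round(1),"b",np.percentile(b[q],[3,97]).round(1))
```

```text
t 28.2 pos [0.6    0.104  0.2125] stand a,b [ 89.7 232.8] F world [ 1.   -0.41 -0.94] F stand [ 0.86 -0.65] w 0.0821 grip 0.0
delta mm [  -1.6 -232.8  160.9] rot deg [-0.   0.2  0. ] q [ 0.16  0.48  1.44 -0.05  1.72 -1.66]
side n 774 top b [-27.4  -2.4  26.8] a [20.9 30.  43.9] z max 116.7
  z 40 a front [-17.7  -9.8] b [-27.4  27.1]
  z 55 a front [-9.6 -0.7] b [-27.5  26.7]
  z 70 a front [0.1 8. ] b [-28.2  26.9]
  z 85 a front [ 9.1 16.6] b [-27.6  26.9]
top n 485 top b [-25.9   1.9  29.2] a [21.9 34.8 47.6] z max 118.2
  z 40 a front [-18.  -11.7] b [-23.8  29.8]
  z 55 a front [-8.6 -1.3] b [-24.2  29.3]
  z 70 a front [0.9 7.3] b [-22.3  29.2]
  z 85 a front [10.5 15.4] b [-25.4  28.8]
```

View pics/f_side.png

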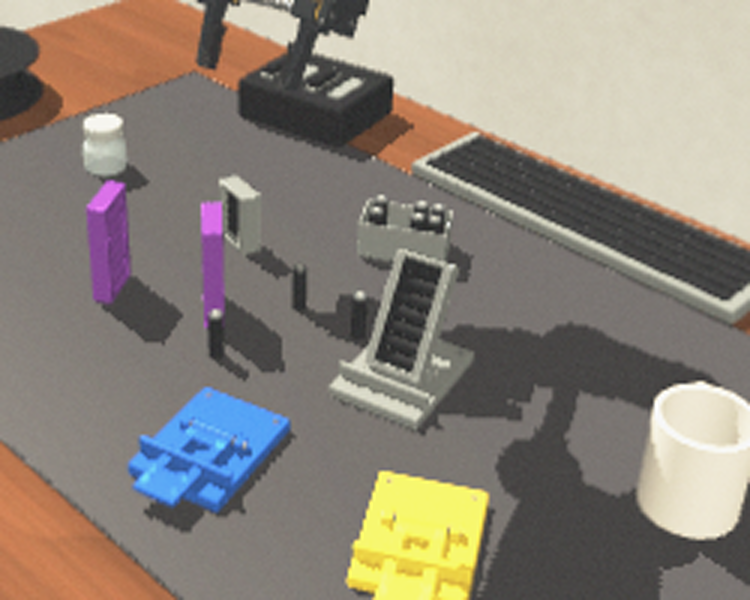

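The side view shows the magazine standing in the trough and leaning on the leg, near crop (412,315), centred to about 1 mm. The bystanders are where they were and the gripper is clear.

```bash
python3 -c "
from station import *
print(finish_job())"
```

```text
the job is handed in; nothing more can be done
None
```

I pressed the leg home against its stop at about 9.7 N, set the tall magazine in the middle of the trough leaning back on the leg, left everything else where it was, and handed the job in at about 28 s.

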